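Put the stray goods back in their display trays

ROBOT

A 7-joint arm with a two-finger parallel gripper is mounted at the origin on the work surface. World frame = base frame: x ahead of the robot, y to its left, z up, the work surface at z = 0. Lengths are in m, angles in rad, forces in N, time in s.
With the tool pointing down it reaches from about 0.35 to 0.9 m from the base axis. Payload 8.1 kg.
Tool frame: the origin (TCP) lies at the very end of the fingers, on their centre line; the grasp point (between the pads) lies grip_point_offset behind it (grip_point_offset is the distance from the TCP to the grasp point, in m); z points along the fingers, y is the direction in which the jaws open and shut (so a half turn about z gives the same grasp; the last joint's range is limited). The gripper opens to 92 mm and grips with 3 to 60 N. Pads are 19 mm wide; open, the fingers measure 130 mm over their backs; the gripper's body (75 mm by 190 mm) begins 47 mm behind the grasp point.
Start: joints at [1.129, 0.434, 0.025, 1.573, -0.012, 1.134, -0.075], TCP at [0.208, -0.589, 0.227] pointing down, gripper open.
Joint ranges: [-2.62, 2.62], [-0.44, 2.09], [-1.27, 1.32], [0.08, 2.57], [-1.32, 4.46], [0.12, 2], [-2.74, 2.74]. Speed limits (rad/s): [2.22, 2.22, 3.01, 3.01, 3.14, 3.14, 3.14].

INTERFACE

Orientations are given as a rotation vector (axis times angle).
In Python, from cell import * gives the robot as it stands.
- The arm moves only by the tool drive_tool, never from a script. Its argument "increments" is a list of rows, each an object of numbers: "grip": the gripper's target within -1 to 1 (shut at 1, half-way at 0, fully open at -1); "tx", "ty", "tz": the shift along the world's x, y, z normalised to -1 to 1, where 1 is 400 mm; "turn": the turn about the world's z normalised to -1 to 1, where 1 is 60 degrees. In form: [{"grip": .., "tx": .., "ty": .., "tz": .., "turn": ..}, ...]. A call has 1 to 20 rows; each row is the pose to reach, as a shift and turn from the pose measured when the call began; what a row does not reach only later rows make up. A row lasts 1/10 s, in which the tool goes at most 50 mm and 8.59 degrees, less where a joint would pass 70% of its speed; a pose out of reach is approached as far as the arm can. A call with a number of a shift or a turn outside -1 to 1 is refused whole. A call with a gripper value outside its range is refused whole. The fingers move at their own pace and stop on an object; "newtons" is the grip in N (left out, the last holds). Time passes only in rows, so rows that repeat a pose let the fingers close. It gives the time, the measured TCP pose, the force and the opening at its end, in the units of the state.
- observe(): the state, without advancing time (a new reading comes with each control period).
- get_image(name): name is "side" or "top"; returns the picture (400x640x3 uint8, red, green, blue); there is no depth.
- camera_info(name): a dict with "fx", "fy", "cx", "cy" (pixels), "eye" and "rotation" of the camera in the world. Camera axes: x right, y down, z forward; pixel columns grow to the right and rows downward; lengths in m; the calibration is good to about 2 mm. A picture is of the moment at which its call begins. camera_info takes no time and is no camera call.
- sign_off(): hands the job in, once; it reports no verdict.
The state is a dict: "clock": time; "joints": joint angles; "dq": joint speeds; "joint_efforts": joint torques, N m; "position": TCP position; "ee_rot": TCP orientation; "force": force on the tool from outside, world axes, zero at the start; "ft_torque": the same for the moment, N m; "width": opening from 0.0 (shut) to 1.0 (fully open).
Only numpy, scipy, OpenCV 4.12 (cv2) and the standard library are available. Lean on these libraries where they do the work, as an engineer would, in place of code of your own. Each camera call takes 0.05 s, during which the arm holds its last target. There are 200 camera calls.

TASK

Two tea tins, a spice jar and a carton have been left about on the shop counter. Put each of them back in the display tray that already holds one of its kind, standing upright on the tray's floor; set them down gently rather than dropping them in, and leave the stock that is already in the trays standing there.

Things in the scene. Friction and masses are not known exactly. Their poses are not given: they have to be found in the camera images.
- tin_a: first stray tea tin, on the counter: round steel tea tin with a slip lid and a pale paper band, standing; 56 mm across, 86 mm high, about 110 g. Origin at the centre of its underside, z up the axis.
- tin_b: second stray tea tin, the same kind: round steel tea tin with a slip lid and a pale paper band, standing; 56 mm across, 86 mm high, about 110 g. Origin at the centre of its underside, z up the axis.
- jar: the stray spice jar, on the counter: round amber glass spice jar with a black screw cap, standing; body 46 mm across up to 66 mm high, cap 41 mm across, 92 mm high over all, about 130 g. Origin at the centre of its underside, z up the axis.
- carton: the stray carton, on the counter, turned any way: upright rectangular folding carton of white card with a brown band, 62 mm (its x) by 38 mm (its y), 92 mm high, about 80 g. Origin at the centre of its underside, z up.
- tin_tray: open display tray of brown card, fixed, holding the tea tin; all three trays look alike. Outside 208 (x) by 82 mm (y), inside 200 by 74, floor 4 thick; side walls 28 high, stepping up to 62 over the last 60 mm at the back; front wall 20, back wall 72. Origin: centre of underside; x runs from the low front (robot side) to the back. Stock stands at x = +66; free from x = -100 to +30 mm.
- jar_tray: open display tray of brown card, fixed, holding the spice jar; all three trays look alike. Outside 208 (x) by 82 mm (y), inside 200 by 74, floor 4 thick; side walls 28 high, stepping up to 62 over the last 60 mm at the back; front wall 20, back wall 72. Origin: centre of underside; x runs from the low front (robot side) to the back. Stock stands at x = +66; free from x = -100 to +30 mm.
- carton_tray: open display tray of brown card, fixed, holding the carton; all three trays look alike. Outside 208 (x) by 82 mm (y), inside 200 by 74, floor 4 thick; side walls 28 high, stepping up to 62 over the last 60 mm at the back; front wall 20, back wall 72. Origin: centre of underside; x runs from the low front (robot side) to the back. Stock stands at x = +66; free from x = -100 to +30 mm.
- stock_tin: the stock tea tin already standing loose at the back of its tray, same kind and size as the stray one: round steel tea tin with a slip lid and a pale paper band, standing; 56 mm across, 86 mm high, about 110 g. Origin at the centre of its underside, z up the axis.
- stock_jar: the stock spice jar already standing loose at the back of its tray, same kind and size as the stray one: round amber glass spice jar with a black screw cap, standing; body 46 mm across up to 66 mm high, cap 41 mm across, 92 mm high over all, about 130 g. Origin at the centre of its underside, z up the axis.
- stock_carton: the stock carton already standing loose at the back of its tray, same kind and size as the stray one: upright rectangular folding carton of white card with a brown band, 62 mm (its x) by 38 mm (its y), 92 mm high, about 80 g. Origin at the centre of its underside, z up. Its 62 mm side runs along the tray.
There are look-alikes about, which are no part of the job. Leave any green or turquoise look-alike of the jar alone.

How it is judged:
At the end, for the whole second after the job is handed in: Both tins, the jar and the carton are each in the tray of their kind, and the three stock pieces still in theirs: all on the floor (within 8 mm), centre within 85 mm lengthwise and 30 mm crosswise of the tray's centre, tilted under 0.12 rad, at rest (under 0.03 m/s) (x of tin_a in the frame of tin_tray between -0.085 and 0.085 m and y of tin_a in the frame of tin_tray between -0.03 and 0.03 m and z of each of tin_a, tin_b, stock_tin in the frame of tin_tray below 0.012 m and angle between each of tin_a, tin_b, jar, carton, stock_tin, stock_jar, stock_carton's own z axis and vertical below 0.12 rad and linear speed of each of tin_a, tin_b, jar, carton, stock_tin, stock_jar, stock_carton below 0.03 m/s and x of tin_b in the frame of tin_tray between -0.085 and 0.085 m and y of tin_b in the frame of tin_tray between -0.03 and 0.03 m and x of jar in the frame of jar_tray between -0.085 and 0.085 m and y of jar in the frame of jar_tray between -0.03 and 0.03 m and z of each of jar, stock_jar in the frame of jar_tray below 0.012 m and x of carton in the frame of carton_tray between -0.085 and 0.085 m and y of carton in the frame of carton_tray between -0.03 and 0.03 m and z of each of carton, stock_carton in the frame of carton_tray below 0.012 m and x of stock_tin in the frame of tin_tray between -0.085 and 0.085 m and y of stock_tin in the frame of tin_tray between -0.03 and 0.03 m and x of stock_jar in the frame of jar_tray between -0.085 and 0.085 m and y of stock_jar in the frame of jar_tray between -0.03 and 0.03 m and x of stock_carton in the frame of carton_tray between -0.085 and 0.085 m and y of stock_carton in the frame of carton_tray between -0.03 and 0.03 m); the robot touches nothing.
It fails at once if the tin a is dropped or thrown (it moves faster than 0.7 m/s with no finger on it: a free fall of about 25 mm) (linear speed of tin_a above 0.7 m/s and contact force between the fingers and tin_a below 0.05 N).
It fails at once if the tin b is dropped or thrown (it moves faster than 0.7 m/s with no finger on it: a free fall of about 25 mm) (linear speed of tin_b above 0.7 m/s and contact force between the fingers and tin_b below 0.05 N).
It fails at once if the jar is dropped or thrown (it moves faster than 0.7 m/s with no finger on it: a free fall of about 25 mm) (linear speed of jar above 0.7 m/s and contact force between the fingers and jar below 0.05 N).
It fails at once if the carton is dropped or thrown (it moves faster than 0.7 m/s with no finger on it: a free fall of about 25 mm) (linear speed of carton above 0.7 m/s and contact force between the fingers and carton below 0.05 N).
It also fails if it takes over 104 s, if anything falls off the work surface, if the arm or the gripper's body presses on something with over 40 N, if the wrist force passes 120 N, or if a joint passes its speed limit or range.

## Working session

There is one attempt and no reset: what is moved stays moved. The work goes in short steps, Python scripts to look and compute and a tool call to move; the robot and the scene stay as the last step left them, time stands still between calls to the robot, and variables do not carry over. Pictures are saved under pics/ and viewed, about 12 in all and at most 16, crops included, and the job is handed in when it is done.

Besides the shell and the picture viewer there is one more tool, called after "Emit:" by a JSON object that holds its "api" and its "payload", one argument or row to a line. drive_tool: Moves the arm, as the interface text tells. Its arguments: {"type":"object","properties":{"increments":{"type":"array","items":{"type":"object","properties":{"grip":{"type":"number"},"tx":{"type":"number"},"ty":{"type":"number"},"tz":{"type":"number"},"turn":{"type":"number"}}}},"newtons":{"type":"number"}},"required":["increments"]}

```bash
mkdir -p pics; ls; python3 - <<'E'
from cell import *
import cv2
print(observe())
for n in("side","top"):
    print(n,camera_info(n)); cv2.imwrite(f"pics/{n}0.png",get_image(n)[:,:,::-1])
try: print(grip_point_offset)
except Exception as e: print(e)
E
```

```text
pics
{'clock': 0.0, 'joints': array([ 1.12939582,  0.43523092,  0.02495706,  1.57408624, -0.01157165,
        1.13401027, -0.07514057]), 'dq': array([-1.55312812e-03, -4.02476318e-04, -5.22100248e-05,  7.59499651e-04,
        1.45773834e-03,  3.33633287e-05,  1.13112993e-03]), 'joint_efforts': array([-2.34908359e-03, -6.67858958e+01,  9.83518995e-01, -3.14460218e+01,
       -6.07514195e-02,  4.28483728e-02,  1.38364267e-04]), 'position': array([ 0.20749816, -0.58900787,  0.22594408]), 'ee_rot': array([-3.09513631e+00, -5.29256965e-01,  6.71336159e-04]), 'force': array([ 0.00358424,  0.31656797, -0.42777994]), 'ft_torque': array([ 0.02349325, -0.02419149, -0.0364128 ]), 'width': 0.9983137047862543}
side {'fx': 425.19841464723135, 'fy': 425.19841464723135, 'cx': 315.6431845830023, 'cy': 194.27072019808244, 'eye': array([0.16955541, 0.69093075, 0.61371855]), 'rotation': array([-0.62063577,  2.54320553, -1.31804043])}
top {'fx': 437.23449859876933, 'fy': 437.23449859876933, 'cx': 322.0443061854419, 'cy': 198.10006385379808, 'eye': array([ 0.42313708, -0.02767648,  1.16887801]), 'rotation': array([-2.17737242,  2.16096442, -0.07319417])}
0.0188
```

View pics/top0.png

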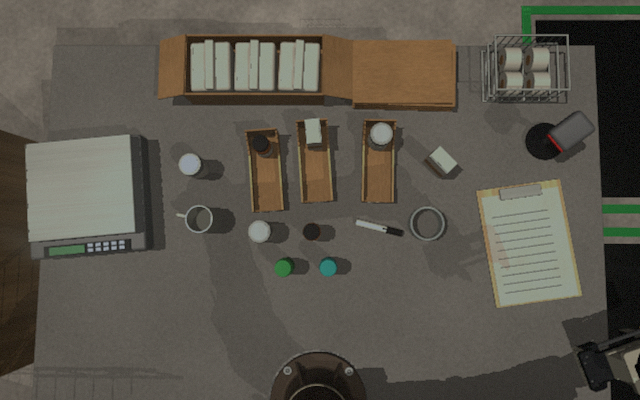

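View pics/side0.png

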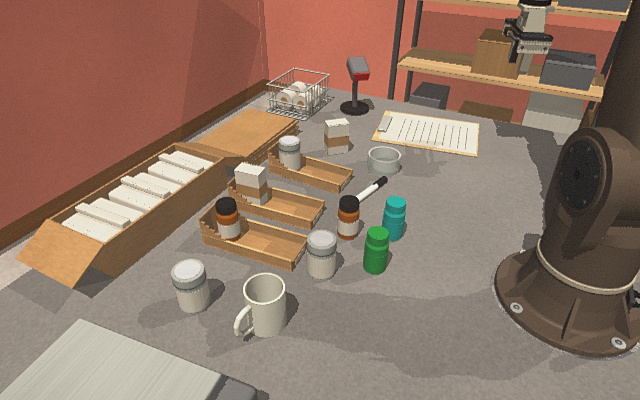

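Top view: up in the image is +x and left is +y.
- **Strays:** tins at (190,164) and (259,231), jar with black cap at (312,232), carton at (441,161).
- **Trays:** jar tray (265,170), carton tray (314,160), tin tray (379,161).
- **Could be mistaken for them:** green jar (283,267), turquoise jar (328,267), mug (199,219), dish (428,223), rolls in the basket (525,70), cartons in the big box, and the stock pieces themselves (262,144), (313,131), (381,133).

I'll check these choices in a close crop with ray-cast measurements.

```bash
cat > h.py <<'E'
from cell import *
import cv2, numpy as np
from scipy.spatial.transform import Rotation as R
def cast(n,px,z):
    c=camera_info(n); px=np.atleast_2d(px).astype(float)
    d=np.c_[(px[:,0]-c['cx'])/c['fx'],(px[:,1]-c['cy'])/c['fy'],np.ones(len(px))]@R.from_rotvec(c['rotation']).as_matrix().T
    e=np.array(c['eye']); return (e+d*((z-e[2])/d[:,2])[:,None])[:,:2]
def proj(n,P):
    c=camera_info(n); q=(np.atleast_2d(P)-c['eye'])@R.from_rotvec(c['rotation']).as_matrix()
    return np.c_[c['fx']*q[:,0]/q[:,2]+c['cx'],c['fy']*q[:,1]/q[:,2]+c['cy']]
def blob(im,seed,lo,hi,r=22):
    "largest HSV-range contour near seed"
    x,y=seed; hsv=cv2.cvtColor(im,cv2.COLOR_RGB2HSV); m=cv2.inRange(hsv,np.array(lo),np.array(hi))
    w=np.zeros_like(m); w[y-r:y+r,x-r:x+r]=255; m&=w
    cs,_=cv2.findContours(m,cv2.RETR_EXTERNAL,cv2.CHAIN_APPROX_NONE)
    return max(cs,key=cv2.contourArea)
E
python3 - <<'E'
from h import *
im=get_image("top")
hsv=cv2.cvtColor(im,cv2.COLOR_RGB2HSV)
for s in [(190,163),(259,231),(381,133),(312,232),(262,144),(441,161),(436,155),(313,131),(265,180),(379,180),(300,300)]: print(s,hsv[s[1],s[0]])
for nm,s,z in [("tinL",(190,163),.086),("tinR",(259,231),.086),("stock",(381,133),.086)]:
    c=blob(im,s,(0,0,140),(180,60,255)); (x,y),r=cv2.minEnclosingCircle(c); print(nm,x,y,r,cast("top",[(x,y)],z), "r_mm",r/437*1083)
for nm,s in [("jar",(312,231)),("stockjar",(262,144))]:
    c=blob(im,s,(0,0,0),(180,255,60),13); (x,y),r=cv2.minEnclosingCircle(c); print(nm,x,y,r,cast("top",[(x,y)],.092),r/437*1077)
for nm,s in [("carton",(441,161)),("stockc",(313,131))]:
    c=blob(im,s,(0,0,140),(180,60,255)); q=cast("top",c[:,0],.092)*1000; print(nm,cv2.minAreaRect(c),cv2.minAreaRect(q.astype(np.float32)))
crop=im[100:250,230:480]; cv2.imwrite("pics/crop1.png",cv2.resize(crop,None,fx=3.2,fy=3.2,interpolation=cv2.INTER_CUBIC)[:,:,::-1])
E
```

```text
(190, 163) [105  26 157]
(259, 231) [ 64  14 150]
(381, 133) [ 51  12 152]
(312, 232) [ 0 21 36]
(262, 144) [23 29 35]
(441, 161) [ 43  23 155]
(436, 155) [ 44  31 157]
(313, 131) [ 50  20 152]
(265, 180) [ 16 128 129]
(379, 180) [ 16 126 113]
(300, 300) [21 28 90]
tinL 189.22413635253906 163.77586364746094 10.313992500305176 [[0.60015344 0.32714157]] r_mm 25.560764022495437
tinR 258.0 231.0 9.486932754516602 [[0.43288544 0.15008209]] r_mm 23.511094217715055
stock 381.243896484375 132.97561645507812 8.815925598144531 [[ 0.68094811 -0.15524011]] r_mm 21.848163438879922
jar 314.6499938964844 232.5 11.986451148986816 [[0.43029236 0.00948408]] 29.540979147502977
stockjar 261.5 141.92857360839844 15.963388442993164 [[0.65547074 0.14494342]] 39.34226396591221
carton ((443.25006103515625, 158.75001525878906), (24.041629791259766, 12.020814895629883), 45.0) ((615.1102905273438, -307.83721923828125), (59.1656494140625, 30.261629104614258), 44.293487548828125)
stockc ((312.469482421875, 130.22560119628906), (23.08019256591797, 13.472648620605469), 83.6598129272461) ((685.890869140625, 17.4503116607666), (58.877315521240234, 33.75938034057617), 6.740026950836182)
```

View pics/crop1.png

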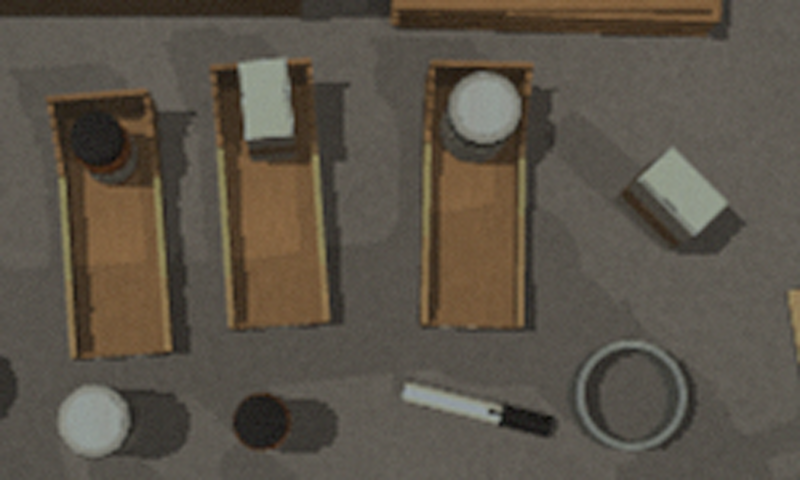

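The crop confirms the choices: jar cap with an amber rim at (311.9,231.6), tin lid at (259.7,231.6), carton top centre near (443.4,160.9), and trays with their stock at the back. Now the tray poses and refined positions.

```bash
python3 - <<'E'
from h import *
f=lambda *p:[(230+x/3.2,100+y/3.2) for x,y in p]
T={}
for nm,fr,bk in [("jar",((73,358),(173,352)),((48,98),(152,92))),("carton",((229,327),(330,323)),((211,65),(312,62))),("tin",((421,328),(526,328)),((429,62),(532,62)))]:
    F=cast("top",f(*fr),.02);B=cast("top",f(*bk),.072)
    a=F.mean(0);b=B.mean(0);d=b-a
    c=(a+b)/2;yaw=np.arctan2(d[1],d[0]);print(nm,"ctr",c.round(4),"len",np.linalg.norm(d).round(4),"wid",np.linalg.norm(F[0]-F[1]).round(4),np.linalg.norm(B[0]-B[1]).round(4),"yaw",np.degrees(yaw).round(2))
    u=np.array([np.cos(yaw),np.sin(yaw)])
    print("   stock pred",c+.066*u)
for nm,p,z in [("jar",(262,421),.092),("sjar",(98,138),.092),("tinR",(95,421),.086),("stin",(484,107),.086),("carton",(683,195),.092),("scarton",(268,100),.092)]:
    print(nm,cast("top",f(p),z).round(4))
q=cast("top",f((672,148),(728,205),(684,243),(640,188)),.092);print(q.round(4), [np.linalg.norm(q[i]-q[i-1]).round(4) for i in range(4)], np.degrees(np.arctan2(*(q[1]-q[0])[::-1])))
im=get_image("top");crop=im[135:195,160:240]; a=cv2.resize(crop,None,fx=5,fy=5,interpolation=cv2.INTER_CUBIC)
s=get_image("side"); b=cv2.resize(s[225:335,160:350],None,fx=3,fy=3)
b=b[:300]; cv2.imwrite("pics/crop2.png",np.hstack([a[:300],b[:300,:400]])[:,:,::-1])
E
```

```text
jar ctr [0.589  0.1419] len 0.2057 wid 0.0827 0.0834 yaw 4.19
   stock pred [0.65483096 0.14676314]
carton ctr [0.6149 0.0131] len 0.2061 wid 0.0833 0.0808 yaw 4.12
   stock pred [0.68074914 0.01783877]
tin ctr [ 0.6152 -0.154 ] len 0.2088 wid 0.0861 0.0819 yaw -0.11
   stock pred [ 0.68116199 -0.15413141]
jar [[0.4325 0.0163]]
sjar [[0.6524 0.1471]]
tinR [[0.4315 0.1459]]
stin [[ 0.6798 -0.1553]]
carton [[ 0.6097 -0.3081]]
scarton [[0.6832 0.0142]]
[[ 0.6466 -0.3001]
 [ 0.6021 -0.3426]
 [ 0.5722 -0.3083]
 [ 0.615  -0.275 ]] [np.float64(0.0404), np.float64(0.0615), np.float64(0.0455), np.float64(0.0542)] -136.34612496769714
```

View pics/crop2.png

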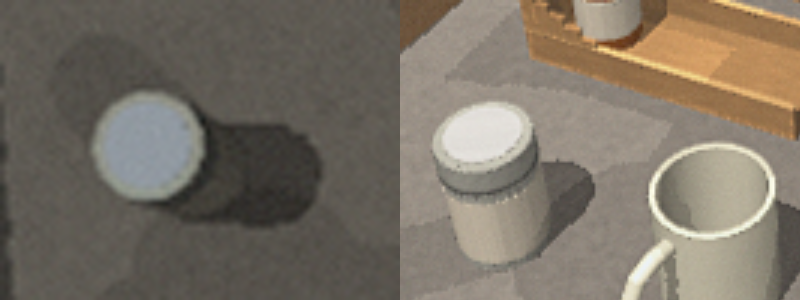

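Measurements agree with the given sizes, and the stock predictions match to within 3 mm. Plan:
- Jaws go across y, with the TCP about 34 mm high for the picks.
- The carton goes first: centre (0.610,-0.307), long axis at 44°, so jaws at -46°, a turn of +24.6° from the start.

Emit:
{"api": "drive_tool", "payload": {
  "increments": [
    {"tx":0.1,"ty":0.07,"turn":0.1,"grip":-1},
    {"tx":0.2,"ty":0.14,"turn":0.2,"grip":-1},
    {"tx":0.3,"ty":0.21,"turn":0.3,"grip":-1},
    {"tx":0.4,"ty":0.28,"turn":0.41,"grip":-1},
    {"tx":0.5,"ty":0.35,"turn":0.41,"grip":-1},
    {"tx":0.6,"ty":0.42,"turn":0.41,"grip":-1},
    {"tx":0.7,"ty":0.49,"turn":0.41,"grip":-1},
    {"tx":0.8,"ty":0.56,"turn":0.41,"grip":-1},
    {"tx":0.9,"ty":0.64,"turn":0.41,"grip":-1},
    {"tx":1,"ty":0.705,"tz":-0.1,"turn":0.41,"grip":-1},
    {"tx":1,"ty":0.705,"tz":-0.15,"turn":0.41,"grip":-1},
    {"tx":1,"ty":0.705,"tz":-0.15,"turn":0.41,"grip":-1},
    {"tx":1,"ty":0.705,"tz":-0.15,"turn":0.41,"grip":-1}
  ],
  "newtons": 20
}}

```text
invalid input
```

Every row may need all five keys.

Emit:
{"api": "drive_tool", "payload": {
  "increments": [
    {"tx":0.1,"ty":0.07,"tz":0,"turn":0.1,"grip":-1},
    {"tx":0.2,"ty":0.14,"tz":0,"turn":0.2,"grip":-1},
    {"tx":0.3,"ty":0.21,"tz":0,"turn":0.3,"grip":-1},
    {"tx":0.4,"ty":0.28,"tz":0,"turn":0.41,"grip":-1},
    {"tx":0.5,"ty":0.35,"tz":0,"turn":0.41,"grip":-1},
    {"tx":0.6,"ty":0.42,"tz":0,"turn":0.41,"grip":-1},
    {"tx":0.7,"ty":0.49,"tz":0,"turn":0.41,"grip":-1},
    {"tx":0.8,"ty":0.56,"tz":0,"turn":0.41,"grip":-1},
    {"tx":0.9,"ty":0.64,"tz":0,"turn":0.41,"grip":-1},
    {"tx":1,"ty":0.705,"tz":-0.1,"turn":0.41,"grip":-1},
    {"tx":1,"ty":0.705,"tz":-0.15,"turn":0.41,"grip":-1},
    {"tx":1,"ty":0.705,"tz":-0.15,"turn":0.41,"grip":-1},
    {"tx":1,"ty":0.705,"tz":-0.15,"turn":0.41,"grip":-1}
  ],
  "newtons": 20
}}

```text
clock: 1.55
position: [0.6068, -0.308, 0.1662]
ee_rot: [-2.912, -1.176, 0.003]
force: [-0.2, 0.1, 1.2]
width: 1.0
```

Emit:
{"api": "drive_tool", "payload": {
  "increments": [
    {"tx":0.008,"ty":0.002,"tz":-0.08,"turn":0,"grip":-1},
    {"tx":0.008,"ty":0.002,"tz":-0.16,"turn":0,"grip":-1},
    {"tx":0.008,"ty":0.002,"tz":-0.24,"turn":0,"grip":-1},
    {"tx":0.008,"ty":0.002,"tz":-0.3,"turn":0,"grip":-1},
    {"tx":0.008,"ty":0.002,"tz":-0.33,"turn":0,"grip":-1},
    {"tx":0.008,"ty":0.002,"tz":-0.33,"turn":0,"grip":-1},
    {"tx":0.008,"ty":0.002,"tz":-0.33,"turn":0,"grip":1},
    {"tx":0.008,"ty":0.002,"tz":-0.33,"turn":0,"grip":1},
    {"tx":0.008,"ty":0.002,"tz":-0.33,"turn":0,"grip":1},
    {"tx":0.008,"ty":0.002,"tz":-0.33,"turn":0,"grip":1},
    {"tx":0.008,"ty":0.002,"tz":-0.33,"turn":0,"grip":1},
    {"tx":0.008,"ty":0.002,"tz":-0.33,"turn":0,"grip":1},
    {"tx":0.008,"ty":0.002,"tz":-0.33,"turn":0,"grip":1}
  ]
}}

```text
clock: 2.85
position: [0.6102, -0.3073, 0.0344]
ee_rot: [-2.912, -1.176, 0.003]
force: [0.5, -0.2, 0.0]
width: 0.443
```

Emit:
{"api": "drive_tool", "payload": {
  "increments": [
    {"tx":0,"ty":0,"tz":0,"turn":0,"grip":1},
    {"tx":0,"ty":0,"tz":0,"turn":0,"grip":1},
    {"tx":0,"ty":0,"tz":0,"turn":0,"grip":1},
    {"tx":0,"ty":0,"tz":0.03,"turn":0,"grip":1},
    {"tx":0,"ty":0,"tz":0.09,"turn":0,"grip":1},
    {"tx":0,"ty":0,"tz":0.17,"turn":0,"grip":1},
    {"tx":0,"ty":0,"tz":0.25,"turn":0,"grip":1},
    {"tx":0,"ty":0,"tz":0.31,"turn":0,"grip":1},
    {"tx":0,"ty":0,"tz":0.34,"turn":0,"grip":1},
    {"tx":0,"ty":0,"tz":0.34,"turn":0,"grip":1},
    {"tx":0,"ty":0,"tz":0.34,"turn":0,"grip":1}
  ]
}}

```text
clock: 3.95
position: [0.6096, -0.307, 0.1694]
ee_rot: [-2.911, -1.176, 0.004]
force: [-0.2, 0.6, -2.2]
width: 0.415
```

```bash
python3 - <<'E'
from h import *
cv2.imwrite("pics/s1.png",cv2.resize(get_image("side")[60:220,200:480],None,fx=2.5,fy=2.5)[:,:,::-1])
E
```

```text
(no output)
```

View pics/s1.png

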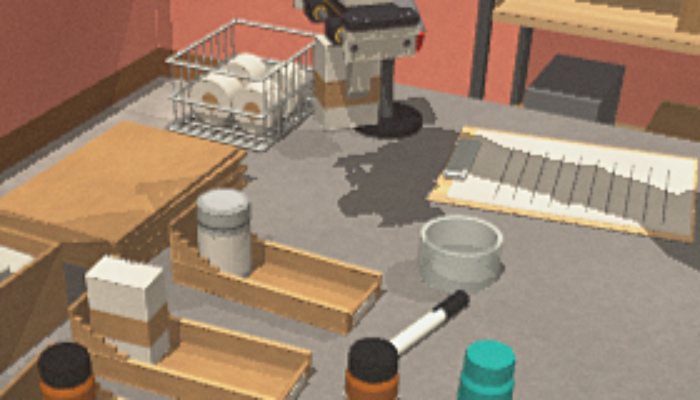

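The carton is held upright at width 38 mm. Moving to the carton tray at (0.579, 0.0105), turning -39.9°.

Emit:
{"api": "drive_tool", "payload": {
  "increments": [
    {"tx":-0.004,"ty":0.04,"tz":0,"turn":-0.06,"grip":1},
    {"tx":-0.012,"ty":0.12,"tz":0,"turn":-0.14,"grip":1},
    {"tx":-0.02,"ty":0.22,"tz":0,"turn":-0.22,"grip":1},
    {"tx":-0.03,"ty":0.32,"tz":0,"turn":-0.3,"grip":1},
    {"tx":-0.04,"ty":0.42,"tz":0,"turn":-0.38,"grip":1},
    {"tx":-0.05,"ty":0.52,"tz":0,"turn":-0.46,"grip":1},
    {"tx":-0.06,"ty":0.62,"tz":0,"turn":-0.54,"grip":1},
    {"tx":-0.07,"ty":0.7,"tz":0,"turn":-0.6,"grip":1},
    {"tx":-0.0765,"ty":0.76,"tz":0,"turn":-0.64,"grip":1},
    {"tx":-0.0765,"ty":0.79,"tz":0,"turn":-0.665,"grip":1},
    {"tx":-0.0765,"ty":0.794,"tz":-0.03,"turn":-0.665,"grip":1},
    {"tx":-0.0765,"ty":0.794,"tz":-0.1,"turn":-0.665,"grip":1},
    {"tx":-0.0765,"ty":0.794,"tz":-0.17,"turn":-0.665,"grip":1},
    {"tx":-0.0765,"ty":0.794,"tz":-0.2,"turn":-0.665,"grip":1},
    {"tx":-0.0765,"ty":0.794,"tz":-0.2,"turn":-0.665,"grip":1}
  ]
}}

```text
clock: 5.5
position: [0.5768, 0.0095, 0.086]
ee_rot: [-3.137, -0.111, 0.012]
force: [0.1, 1.3, -0.1]
width: 0.414
```

```bash
python3 - <<'E'
from h import *
cv2.imwrite("pics/s2.png",cv2.resize(get_image("side")[100:270,180:400],None,fx=3,fy=3)[:,:,::-1])
E
```

```text
(no output)
```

View pics/s2.png

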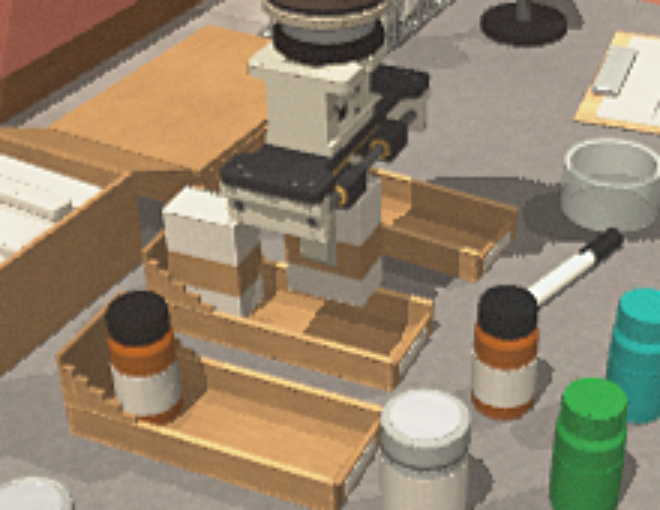

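Carton is aligned over its tray with a clear gap to the stock. Lowering to TCP z ≈ 0.039, releasing and retreating.

Emit:
{"api": "drive_tool", "payload": {
  "increments": [
    {"tx":0.005,"ty":0,"tz":-0.04,"turn":0,"grip":1},
    {"tx":0.005,"ty":0,"tz":-0.08,"turn":0,"grip":1},
    {"tx":0.005,"ty":0,"tz":-0.105,"turn":0,"grip":1},
    {"tx":0.005,"ty":0,"tz":-0.115,"turn":0,"grip":1},
    {"tx":0.005,"ty":0,"tz":-0.117,"turn":0,"grip":1},
    {"tx":0.005,"ty":0,"tz":-0.118,"turn":0,"grip":1},
    {"tx":0.005,"ty":0,"tz":-0.118,"turn":0,"grip":1}
  ]
}}

```text
clock: 6.25
position: [0.5804, 0.0099, 0.0412]
ee_rot: [-3.136, -0.111, 0.006]
force: [-0.2, -0.1, -1.3]
width: 0.409
```

Emit:
{"api": "drive_tool", "payload": {
  "increments": [
    {"tx":0,"ty":0,"tz":0,"turn":0,"grip":-0.1},
    {"tx":0,"ty":0,"tz":0,"turn":0,"grip":-0.5},
    {"tx":0,"ty":0,"tz":0,"turn":0,"grip":-1},
    {"tx":0,"ty":0,"tz":0,"turn":0,"grip":-1},
    {"tx":0,"ty":0,"tz":0,"turn":0,"grip":-1},
    {"tx":0,"ty":0,"tz":0.05,"turn":0,"grip":-1},
    {"tx":0,"ty":0,"tz":0.15,"turn":0,"grip":-1},
    {"tx":0,"ty":0,"tz":0.25,"turn":0,"grip":-1},
    {"tx":0,"ty":0,"tz":0.33,"turn":0,"grip":-1},
    {"tx":0,"ty":0,"tz":0.33,"turn":0,"grip":-1}
  ]
}}

```text
clock: 7.25
position: [0.5833, 0.0101, 0.178]
ee_rot: [-3.136, -0.111, -0.007]
force: [1.4, -0.1, -0.3]
width: 0.999
```

Emit:
{"api": "drive_tool", "payload": {
  "increments": [
    {"tx":-0.08,"ty":0.003,"tz":0,"turn":0,"grip":-1},
    {"tx":-0.18,"ty":0.008,"tz":0,"turn":0,"grip":-1},
    {"tx":-0.28,"ty":0.012,"tz":0,"turn":0,"grip":-1},
    {"tx":-0.35,"ty":0.0155,"tz":0,"turn":0,"grip":-1},
    {"tx":-0.377,"ty":0.0155,"tz":0,"turn":0,"grip":-1},
    {"tx":-0.377,"ty":0.0155,"tz":-0.05,"turn":0,"grip":-1},
    {"tx":-0.377,"ty":0.0155,"tz":-0.05,"turn":0,"grip":-1},
    {"tx":-0.377,"ty":0.0155,"tz":-0.05,"turn":0,"grip":-1}
  ]
}}

```text
clock: 8.05
position: [0.4329, 0.0163, 0.1579]
ee_rot: [-3.136, -0.111, -0.005]
force: [-0.8, -1.1, 0.1]
width: 1.001
```

```bash
python3 - <<'E'
from h import *
cv2.imwrite("pics/s3.png",cv2.resize(get_image("side")[110:290,180:430],None,fx=2.8,fy=2.8)[:,:,::-1])
print(observe()['position'])
E
```

```text
[0.43318797 0.01634698 0.15819778]
```

View pics/s3.png

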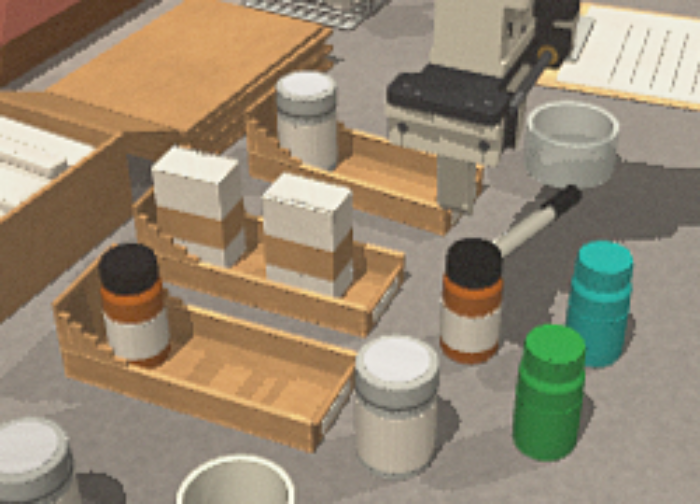

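Carton stands upright in its tray, and the jar is below the jaws. Descending, gripping and lifting.

Emit:
{"api": "drive_tool", "payload": {
  "increments": [
    {"tx":0,"ty":0,"tz":-0.08,"turn":0,"grip":-1},
    {"tx":0,"ty":0,"tz":-0.16,"turn":0,"grip":-1},
    {"tx":0,"ty":0,"tz":-0.24,"turn":0,"grip":-1},
    {"tx":0,"ty":0,"tz":-0.29,"turn":0,"grip":-1},
    {"tx":0,"ty":0,"tz":-0.31,"turn":0,"grip":-1},
    {"tx":0,"ty":0,"tz":-0.31,"turn":0,"grip":-0.5},
    {"tx":0,"ty":0,"tz":-0.31,"turn":0,"grip":1},
    {"tx":0,"ty":0,"tz":-0.31,"turn":0,"grip":1},
    {"tx":0,"ty":0,"tz":-0.31,"turn":0,"grip":1},
    {"tx":0,"ty":0,"tz":-0.31,"turn":0,"grip":1},
    {"tx":0,"ty":0,"tz":-0.31,"turn":0,"grip":1},
    {"tx":0,"ty":0,"tz":-0.31,"turn":0,"grip":1},
    {"tx":0,"ty":0,"tz":-0.31,"turn":0,"grip":1}
  ],
  "newtons": 25
}}

```text
clock: 9.4
position: [0.4334, 0.0165, 0.0345]
ee_rot: [-3.136, -0.111, -0.007]
force: [-0.7, 0.2, 4.8]
width: 0.498
```

Emit:
{"api": "drive_tool", "payload": {
  "increments": [
    {"tx":0,"ty":0,"tz":0,"turn":0,"grip":1},
    {"tx":0,"ty":0,"tz":0,"turn":0,"grip":1},
    {"tx":0,"ty":0,"tz":0.03,"turn":0,"grip":1},
    {"tx":0,"ty":0,"tz":0.09,"turn":0,"grip":1},
    {"tx":0,"ty":0,"tz":0.17,"turn":0,"grip":1},
    {"tx":0,"ty":0,"tz":0.25,"turn":0,"grip":1},
    {"tx":0,"ty":0,"tz":0.31,"turn":0,"grip":1},
    {"tx":0,"ty":0,"tz":0.34,"turn":0,"grip":1},
    {"tx":0,"ty":0,"tz":0.34,"turn":0,"grip":1}
  ]
}}

```text
clock: 10.3
position: [0.4343, 0.0165, 0.1718]
ee_rot: [-3.136, -0.111, -0.012]
force: [0.2, 1.2, -0.7]
width: 0.497
```

Emit:
{"api": "drive_tool", "payload": {
  "increments": [
    {"tx":0.04,"ty":0.04,"tz":0,"turn":0,"grip":1},
    {"tx":0.11,"ty":0.11,"tz":0,"turn":0,"grip":1},
    {"tx":0.18,"ty":0.18,"tz":0,"turn":0,"grip":1},
    {"tx":0.25,"ty":0.25,"tz":0,"turn":0,"grip":1},
    {"tx":0.29,"ty":0.295,"tz":0,"turn":0,"grip":1},
    {"tx":0.299,"ty":0.307,"tz":0,"turn":0,"grip":1},
    {"tx":0.299,"ty":0.307,"tz":-0.04,"turn":0,"grip":1},
    {"tx":0.299,"ty":0.307,"tz":-0.12,"turn":0,"grip":1},
    {"tx":0.299,"ty":0.307,"tz":-0.2,"turn":0,"grip":1},
    {"tx":0.299,"ty":0.307,"tz":-0.25,"turn":0,"grip":1},
    {"tx":0.299,"ty":0.307,"tz":-0.26,"turn":0,"grip":1},
    {"tx":0.299,"ty":0.307,"tz":-0.26,"turn":0,"grip":1}
  ]
}}

```text
clock: 11.5
position: [0.5529, 0.1386, 0.0669]
ee_rot: [-3.136, -0.11, -0.008]
force: [0.9, 0.1, -0.8]
width: 0.496
```

```bash
python3 - <<'E'
from h import *
cv2.imwrite("pics/s4.png",cv2.resize(get_image("side")[110:290,150:400],None,fx=2.8,fy=2.8)[:,:,::-1])
print(observe()['position'])
E
```

```text
[0.55380591 0.13894775 0.06797545]
```

View pics/s4.png

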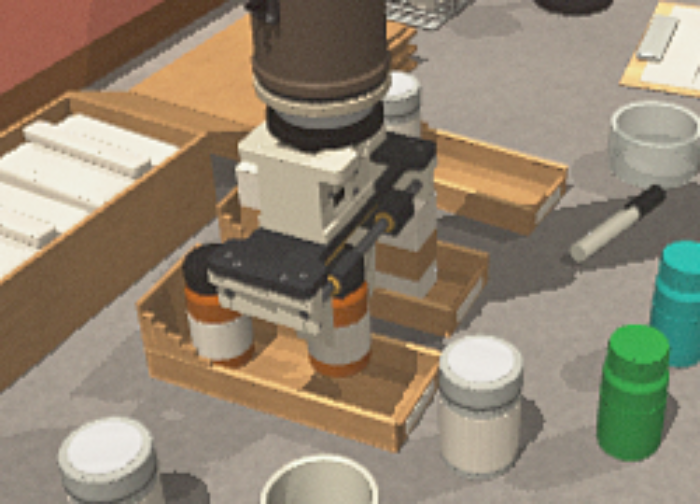

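Jar is over its tray and clear of the stock and walls. Lowering and releasing.

Emit:
{"api": "drive_tool", "payload": {
  "increments": [
    {"tx":0,"ty":0,"tz":-0.03,"turn":0,"grip":1},
    {"tx":0,"ty":0,"tz":-0.055,"turn":0,"grip":1},
    {"tx":0,"ty":0,"tz":-0.067,"turn":0,"grip":1},
    {"tx":0,"ty":0,"tz":-0.072,"turn":0,"grip":1},
    {"tx":0,"ty":0,"tz":-0.075,"turn":0,"grip":1},
    {"tx":0,"ty":0,"tz":-0.075,"turn":0,"grip":1},
    {"tx":0,"ty":0,"tz":-0.075,"turn":0,"grip":1}
  ]
}}

```text
clock: 12.25
position: [0.5535, 0.1389, 0.0385]
ee_rot: [-3.136, -0.11, -0.011]
force: [-2.6, -0.8, 6.2]
width: 0.498
```

Emit:
{"api": "drive_tool", "payload": {
  "increments": [
    {"tx":0,"ty":0,"tz":0,"turn":0,"grip":-0.1},
    {"tx":0,"ty":0,"tz":0,"turn":0,"grip":-0.5},
    {"tx":0,"ty":0,"tz":0,"turn":0,"grip":-1},
    {"tx":0,"ty":0,"tz":0,"turn":0,"grip":-1},
    {"tx":0,"ty":0,"tz":0,"turn":0,"grip":-1},
    {"tx":0,"ty":0,"tz":0.05,"turn":0,"grip":-1},
    {"tx":0,"ty":0,"tz":0.15,"turn":0,"grip":-1},
    {"tx":0,"ty":0,"tz":0.25,"turn":0,"grip":-1},
    {"tx":0,"ty":0,"tz":0.33,"turn":0,"grip":-1},
    {"tx":0,"ty":0,"tz":0.33,"turn":0,"grip":-1}
  ]
}}

```text
clock: 13.25
position: [0.5562, 0.1398, 0.1752]
ee_rot: [-3.134, -0.11, -0.023]
force: [-0.3, 0.7, 0.0]
width: 1.003
```

Now tin R at (0.4315,0.1459), making jaws parallel to y.

Emit:
{"api": "drive_tool", "payload": {
  "increments": [
    {"tx":-0.08,"ty":0.004,"tz":0,"turn":-0.03,"grip":-1},
    {"tx":-0.18,"ty":0.008,"tz":0,"turn":-0.067,"grip":-1},
    {"tx":-0.27,"ty":0.012,"tz":0,"turn":-0.067,"grip":-1},
    {"tx":-0.312,"ty":0.015,"tz":0,"turn":-0.067,"grip":-1},
    {"tx":-0.312,"ty":0.015,"tz":0,"turn":-0.067,"grip":-1},
    {"tx":-0.312,"ty":0.015,"tz":-0.05,"turn":-0.067,"grip":-1},
    {"tx":-0.312,"ty":0.015,"tz":-0.13,"turn":-0.067,"grip":-1},
    {"tx":-0.312,"ty":0.015,"tz":-0.13,"turn":-0.067,"grip":-1},
    {"tx":-0.312,"ty":0.015,"tz":-0.13,"turn":-0.067,"grip":-1}
  ]
}}

```text
clock: 14.15
position: [0.4317, 0.1456, 0.1231]
ee_rot: [-3.137, 0.001, -0.021]
force: [0.6, -0.8, 0.6]
width: 1.003
```

```bash
python3 - <<'E'
from h import *
a=cv2.resize(get_image("side")[140:310,190:400],None,fx=2.5,fy=2.5)
cv2.imwrite("pics/s5.png",a[:,:,::-1])
print(observe()['position'])
E
```

```text
[0.43221832 0.14591957 0.12384145]
```

View pics/s5.png

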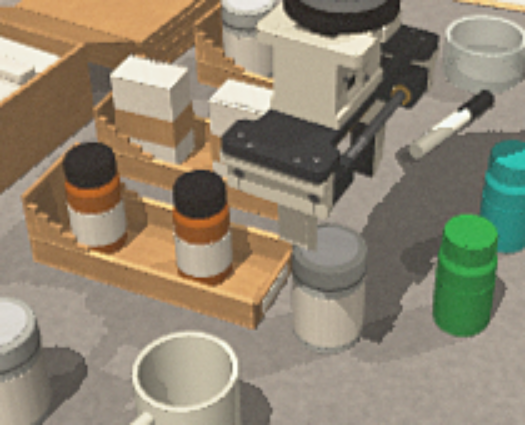

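```bash
python3 - <<'E'
from h import *
print(proj("side",[(.432,.192,.124),(.432,.202,.124),(.4315,.1459,.086)]), cast("side",[(322,243.2)],.086))
E
```

```text
[[310.7780297  236.52351553]
 [308.08625695 239.89622271]
 [322.44419255 237.62981266]] [[0.4252854  0.16021847]]
```

The side view agrees (predicted lid centre at (322,238), finger tip at (309,238)). Descending and gripping.

Emit:
{"api": "drive_tool", "payload": {
  "increments": [
    {"tx":0,"ty":0,"tz":-0.05,"turn":0,"grip":-1},
    {"tx":0,"ty":0,"tz":-0.11,"turn":0,"grip":-1},
    {"tx":0,"ty":0,"tz":-0.17,"turn":0,"grip":-1},
    {"tx":0,"ty":0,"tz":-0.21,"turn":0,"grip":-1},
    {"tx":0,"ty":0,"tz":-0.2245,"turn":0,"grip":-1},
    {"tx":0,"ty":0,"tz":-0.2245,"turn":0,"grip":-0.5},
    {"tx":0,"ty":0,"tz":-0.2245,"turn":0,"grip":1},
    {"tx":0,"ty":0,"tz":-0.2245,"turn":0,"grip":1},
    {"tx":0,"ty":0,"tz":-0.2245,"turn":0,"grip":1},
    {"tx":0,"ty":0,"tz":-0.2245,"turn":0,"grip":1},
    {"tx":0,"ty":0,"tz":-0.2245,"turn":0,"grip":1},
    {"tx":0,"ty":0,"tz":-0.2245,"turn":0,"grip":1},
    {"tx":0,"ty":0,"tz":-0.2245,"turn":0,"grip":1}
  ]
}}

```text
clock: 15.5
position: [0.4326, 0.1462, 0.0345]
ee_rot: [-3.136, 0.001, -0.025]
force: [-1.5, 0.0, 6.7]
width: 0.608
```

Emit:
{"api": "drive_tool", "payload": {
  "increments": [
    {"tx":0,"ty":0,"tz":0,"turn":0,"grip":1},
    {"tx":0,"ty":0,"tz":0,"turn":0,"grip":1},
    {"tx":0,"ty":0,"tz":0.03,"turn":0,"grip":1},
    {"tx":0,"ty":0,"tz":0.09,"turn":0,"grip":1},
    {"tx":0,"ty":0,"tz":0.17,"turn":0,"grip":1},
    {"tx":0,"ty":0,"tz":0.25,"turn":0,"grip":1},
    {"tx":0,"ty":0,"tz":0.31,"turn":0,"grip":1},
    {"tx":0,"ty":0,"tz":0.34,"turn":0,"grip":1},
    {"tx":0,"ty":0,"tz":0.34,"turn":0,"grip":1}
  ]
}}

```text
clock: 16.4
position: [0.4335, 0.1465, 0.1719]
ee_rot: [-3.135, 0.001, -0.029]
force: [0.2, -0.5, -1.3]
width: 0.604
```

Tin held (55.6 mm). Moving to the tin tray at (0.613,-0.1545).

Emit:
{"api": "drive_tool", "payload": {
  "increments": [
    {"tx":0.02,"ty":-0.04,"tz":0,"turn":0,"grip":1},
    {"tx":0.065,"ty":-0.11,"tz":0,"turn":0,"grip":1},
    {"tx":0.12,"ty":-0.2,"tz":0,"turn":0,"grip":1},
    {"tx":0.18,"ty":-0.3,"tz":0,"turn":0,"grip":1},
    {"tx":0.24,"ty":-0.4,"tz":0,"turn":0,"grip":1},
    {"tx":0.3,"ty":-0.5,"tz":0,"turn":0,"grip":1},
    {"tx":0.355,"ty":-0.6,"tz":0,"turn":0,"grip":1},
    {"tx":0.41,"ty":-0.69,"tz":0,"turn":0,"grip":1},
    {"tx":0.44,"ty":-0.735,"tz":0,"turn":0,"grip":1},
    {"tx":0.449,"ty":-0.7525,"tz":0,"turn":0,"grip":1},
    {"tx":0.449,"ty":-0.7525,"tz":-0.04,"turn":0,"grip":1},
    {"tx":0.449,"ty":-0.7525,"tz":-0.12,"turn":0,"grip":1},
    {"tx":0.449,"ty":-0.7525,"tz":-0.16,"turn":0,"grip":1},
    {"tx":0.449,"ty":-0.7525,"tz":-0.16,"turn":0,"grip":1},
    {"tx":0.449,"ty":-0.7525,"tz":-0.16,"turn":0,"grip":1}
  ]
}}

```text
clock: 17.9
position: [0.6126, -0.1536, 0.1076]
ee_rot: [-3.134, -0.001, -0.027]
force: [-0.1, 0.5, -1.0]
width: 0.608
```

```bash
python3 - <<'E'
from h import *
a=cv2.resize(get_image("side")[80:220,200:400],None,fx=3,fy=3)
cv2.imwrite("pics/s6.png",a[:,:,::-1])
print(observe()['position'])
E
```

```text
[ 0.61330236 -0.15396561  0.1084755 ]
```

View pics/s6.png

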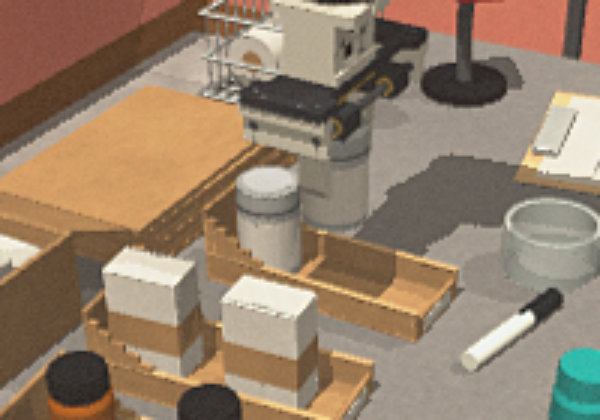

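Tin is in front of the stock tin with a gap. Lowering and releasing.

Emit:
{"api": "drive_tool", "payload": {
  "increments": [
    {"tx":0,"ty":0,"tz":-0.03,"turn":0,"grip":1},
    {"tx":0,"ty":0,"tz":-0.08,"turn":0,"grip":1},
    {"tx":0,"ty":0,"tz":-0.13,"turn":0,"grip":1},
    {"tx":0,"ty":0,"tz":-0.155,"turn":0,"grip":1},
    {"tx":0,"ty":0,"tz":-0.167,"turn":0,"grip":1},
    {"tx":0,"ty":0,"tz":-0.173,"turn":0,"grip":1},
    {"tx":0,"ty":0,"tz":-0.174,"turn":0,"grip":1},
    {"tx":0,"ty":0,"tz":-0.174,"turn":0,"grip":1}
  ]
}}

```text
clock: 18.75
position: [0.6138, -0.154, 0.0396]
ee_rot: [-3.135, -0.0, -0.032]
force: [0.5, 0.0, -1.9]
width: 0.606
```

Emit:
{"api": "drive_tool", "payload": {
  "increments": [
    {"tx":0,"ty":0,"tz":0,"turn":0,"grip":-0.3},
    {"tx":0,"ty":0,"tz":0,"turn":0,"grip":-0.6},
    {"tx":0,"ty":0,"tz":0,"turn":0,"grip":-1},
    {"tx":0,"ty":0,"tz":0,"turn":0,"grip":-1},
    {"tx":0,"ty":0,"tz":0,"turn":0,"grip":-1},
    {"tx":0,"ty":0,"tz":0.05,"turn":0,"grip":-1},
    {"tx":0,"ty":0,"tz":0.15,"turn":0,"grip":-1},
    {"tx":0,"ty":0,"tz":0.25,"turn":0,"grip":-1},
    {"tx":0,"ty":0,"tz":0.35,"turn":0,"grip":-1},
    {"tx":0,"ty":0,"tz":0.35,"turn":0,"grip":-1}
  ]
}}

```text
clock: 19.75
position: [0.6172, -0.1547, 0.1858]
ee_rot: [-3.136, 0.0, -0.047]
force: [0.8, 0.5, -0.4]
width: 1.001
```

Emit:
{"api": "drive_tool", "payload": {
  "increments": [
    {"tx":0,"ty":0.1,"tz":0,"turn":0,"grip":-1},
    {"tx":-0.01,"ty":0.2,"tz":0,"turn":0,"grip":-1},
    {"tx":-0.02,"ty":0.3,"tz":0,"turn":0,"grip":-1},
    {"tx":-0.03,"ty":0.4,"tz":0,"turn":0,"grip":-1},
    {"tx":-0.045,"ty":0.5,"tz":0,"turn":0,"grip":-1},
    {"tx":-0.045,"ty":0.6,"tz":0,"turn":0,"grip":-1},
    {"tx":-0.045,"ty":0.7,"tz":0,"turn":0,"grip":-1},
    {"tx":-0.045,"ty":0.8,"tz":0,"turn":0,"grip":-1},
    {"tx":-0.045,"ty":0.9,"tz":0,"turn":0,"grip":-1},
    {"tx":-0.045,"ty":1,"tz":0,"turn":0,"grip":-1},
    {"tx":-0.045,"ty":1,"tz":0,"turn":0,"grip":-1}
  ]
}}

```text
clock: 20.85
position: [0.5971, 0.2534, 0.1852]
ee_rot: [-3.132, -0.014, -0.045]
force: [-1.3, -0.6, 0.3]
width: 1.0
```

```bash
python3 - <<'E'
from h import *
print(cast("top",[(189.8,164.4)],.086)); o=observe();print(o['position'],o['joints'])
b=cv2.resize(get_image("side")[60:340,150:410],None,fx=2,fy=2)
cv2.imwrite("pics/s7.png",b[:,:,::-1])
E
```

```text
[[0.59857477 0.32562998]]
[0.59709868 0.25342642 0.18521511] [-0.43207747  0.49225047 -0.08118148  1.58665055  0.05112816  1.03466806
 -2.09052553]
```

View pics/s7.png

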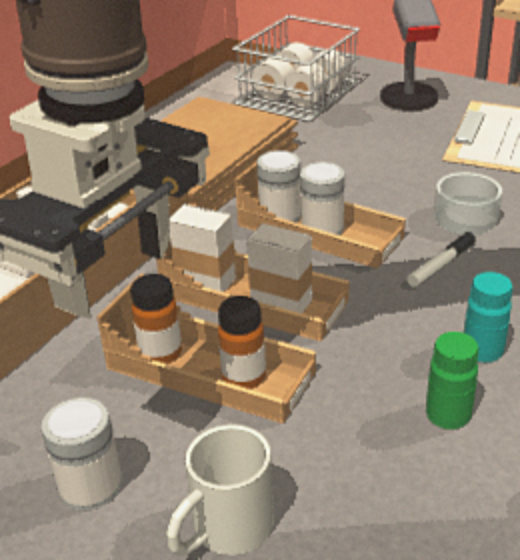

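Three pieces are placed and standing. The last tin is at (0.5986,0.3256).

Emit:
{"api": "drive_tool", "payload": {
  "increments": [
    {"tx":0.004,"ty":0.06,"tz":0,"turn":0,"grip":-1},
    {"tx":0.004,"ty":0.13,"tz":0,"turn":0,"grip":-1},
    {"tx":0.004,"ty":0.18,"tz":0,"turn":0,"grip":-1},
    {"tx":0.004,"ty":0.18,"tz":0,"turn":0,"grip":-1},
    {"tx":0.004,"ty":0.18,"tz":0,"turn":0,"grip":-1},
    {"tx":0.004,"ty":0.18,"tz":-0.08,"turn":0,"grip":-1},
    {"tx":0.004,"ty":0.18,"tz":-0.16,"turn":0,"grip":-1},
    {"tx":0.004,"ty":0.18,"tz":-0.24,"turn":0,"grip":-1},
    {"tx":0.004,"ty":0.18,"tz":-0.32,"turn":0,"grip":-1},
    {"tx":0.004,"ty":0.18,"tz":-0.36,"turn":0,"grip":-1},
    {"tx":0.004,"ty":0.18,"tz":-0.378,"turn":0,"grip":-1},
    {"tx":0.004,"ty":0.18,"tz":-0.378,"turn":0,"grip":-1},
    {"tx":0.004,"ty":0.18,"tz":-0.378,"turn":0,"grip":-1}
  ]
}}

```text
clock: 22.2
position: [0.6005, 0.3216, 0.0354]
ee_rot: [-3.134, -0.008, -0.049]
force: [-0.1, 0.7, -0.7]
width: 0.999
```

Emit:
{"api": "drive_tool", "payload": {
  "increments": [
    {"tx":0,"ty":0,"tz":0,"turn":0,"grip":0},
    {"tx":0,"ty":0,"tz":0,"turn":0,"grip":1},
    {"tx":0,"ty":0,"tz":0,"turn":0,"grip":1},
    {"tx":0,"ty":0,"tz":0,"turn":0,"grip":1},
    {"tx":0,"ty":0,"tz":0,"turn":0,"grip":1},
    {"tx":0,"ty":0,"tz":0,"turn":0,"grip":1},
    {"tx":0,"ty":0,"tz":0,"turn":0,"grip":1},
    {"tx":0,"ty":0,"tz":0,"turn":0,"grip":1}
  ]
}}

```text
clock: 23.0
position: [0.6007, 0.3224, 0.0358]
ee_rot: [-3.132, -0.009, -0.05]
force: [-0.1, 3.5, 4.7]
width: 0.602
```

Emit:
{"api": "drive_tool", "payload": {
  "increments": [
    {"tx":0,"ty":0,"tz":0.03,"turn":0,"grip":1},
    {"tx":0,"ty":0,"tz":0.09,"turn":0,"grip":1},
    {"tx":0,"ty":0,"tz":0.17,"turn":0,"grip":1},
    {"tx":0,"ty":0,"tz":0.25,"turn":0,"grip":1},
    {"tx":0,"ty":0,"tz":0.31,"turn":0,"grip":1},
    {"tx":0,"ty":0,"tz":0.35,"turn":0,"grip":1},
    {"tx":0,"ty":-0.03,"tz":0.35,"turn":0,"grip":1},
    {"tx":-0.01,"ty":-0.09,"tz":0.35,"turn":0,"grip":1},
    {"tx":-0.02,"ty":-0.17,"tz":0.35,"turn":0,"grip":1},
    {"tx":-0.04,"ty":-0.26,"tz":0.35,"turn":0,"grip":1},
    {"tx":-0.06,"ty":-0.36,"tz":0.35,"turn":0,"grip":1},
    {"tx":-0.08,"ty":-0.46,"tz":0.35,"turn":0,"grip":1},
    {"tx":-0.1,"ty":-0.56,"tz":0.35,"turn":0,"grip":1},
    {"tx":-0.12,"ty":-0.66,"tz":0.35,"turn":0,"grip":1},
    {"tx":-0.13,"ty":-0.76,"tz":0.35,"turn":0,"grip":1},
    {"tx":-0.13,"ty":-0.86,"tz":0.35,"turn":0,"grip":1},
    {"tx":-0.13,"ty":-0.94,"tz":0.35,"turn":0,"grip":1},
    {"tx":-0.13,"ty":-0.99,"tz":0.35,"turn":0,"grip":1},
    {"tx":-0.13,"ty":-1,"tz":0.35,"turn":0,"grip":1},
    {"tx":-0.13,"ty":-1,"tz":0.35,"turn":0,"grip":1}
  ]
}}

```text
clock: 25.0
position: [0.5475, -0.0787, 0.175]
ee_rot: [-3.133, -0.005, -0.047]
force: [-0.1, 0.9, -1.6]
width: 0.609
```

Emit:
{"api": "drive_tool", "payload": {
  "increments": [
    {"tx":0.002,"ty":-0.06,"tz":0,"turn":0,"grip":1},
    {"tx":0.004,"ty":-0.13,"tz":0,"turn":0,"grip":1},
    {"tx":0.004,"ty":-0.175,"tz":0,"turn":0,"grip":1},
    {"tx":0.004,"ty":-0.19,"tz":0,"turn":0,"grip":1},
    {"tx":0.004,"ty":-0.19,"tz":-0.04,"turn":0,"grip":1},
    {"tx":0.004,"ty":-0.19,"tz":-0.1,"turn":0,"grip":1},
    {"tx":0.004,"ty":-0.19,"tz":-0.15,"turn":0,"grip":1},
    {"tx":0.004,"ty":-0.19,"tz":-0.16,"turn":0,"grip":1},
    {"tx":0.004,"ty":-0.19,"tz":-0.16,"turn":0,"grip":1}
  ]
}}

```text
clock: 25.9
position: [0.5488, -0.1531, 0.1105]
ee_rot: [-3.132, -0.008, -0.044]
force: [0.4, -0.1, -1.3]
width: 0.602
```

```bash
python3 - <<'E'
from h import *
a=cv2.resize(get_image("side")[80:220,200:400],None,fx=3,fy=3)
cv2.imwrite("pics/s8.png",a[:,:,::-1])
print(observe()['position'])
E
```

```text
[ 0.54939846 -0.15359375  0.11138255]
```

View pics/s8.png

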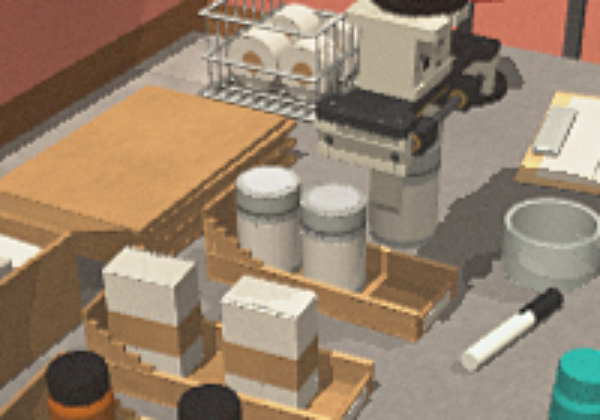

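Last tin is upright ahead of the other two. Nudging 2 mm forward off the front wall, lowering and releasing.

Emit:
{"api": "drive_tool", "payload": {
  "increments": [
    {"tx":0.005,"ty":-0.002,"tz":-0.03,"turn":0,"grip":1},
    {"tx":0.005,"ty":-0.002,"tz":-0.08,"turn":0,"grip":1},
    {"tx":0.005,"ty":-0.002,"tz":-0.13,"turn":0,"grip":1},
    {"tx":0.005,"ty":-0.002,"tz":-0.155,"turn":0,"grip":1},
    {"tx":0.005,"ty":-0.002,"tz":-0.168,"turn":0,"grip":1},
    {"tx":0.005,"ty":-0.002,"tz":-0.175,"turn":0,"grip":1},
    {"tx":0.005,"ty":-0.002,"tz":-0.177,"turn":0,"grip":1},
    {"tx":0.005,"ty":-0.002,"tz":-0.177,"turn":0,"grip":1}
  ]
}}

```text
clock: 26.75
position: [0.5519, -0.1545, 0.0411]
ee_rot: [-3.132, -0.007, -0.048]
force: [-0.2, -0.1, -1.3]
width: 0.605
```

Emit:
{"api": "drive_tool", "payload": {
  "increments": [
    {"tx":0,"ty":0,"tz":0,"turn":0,"grip":-0.3},
    {"tx":0,"ty":0,"tz":0,"turn":0,"grip":-0.6},
    {"tx":0,"ty":0,"tz":0,"turn":0,"grip":-1},
    {"tx":0,"ty":0,"tz":0,"turn":0,"grip":-1},
    {"tx":0,"ty":0,"tz":0,"turn":0,"grip":-1},
    {"tx":0,"ty":0,"tz":0.05,"turn":0,"grip":-1},
    {"tx":0,"ty":0,"tz":0.15,"turn":0,"grip":-1},
    {"tx":0,"ty":0,"tz":0.25,"turn":0,"grip":-1},
    {"tx":0,"ty":0,"tz":0.35,"turn":0,"grip":-1},
    {"tx":-0.08,"ty":-0.1,"tz":0.4,"turn":0,"grip":-1},
    {"tx":-0.18,"ty":-0.2,"tz":0.4,"turn":0,"grip":-1},
    {"tx":-0.28,"ty":-0.3,"tz":0.4,"turn":0,"grip":-1},
    {"tx":-0.36,"ty":-0.4,"tz":0.4,"turn":0,"grip":-1},
    {"tx":-0.36,"ty":-0.5,"tz":0.4,"turn":0,"grip":-1},
    {"tx":-0.36,"ty":-0.6,"tz":0.4,"turn":0,"grip":-1},
    {"tx":-0.36,"ty":-0.6,"tz":0.4,"turn":0,"grip":-1}
  ]
}}

```text
clock: 28.35
position: [0.4052, -0.4015, 0.2013]
ee_rot: [-3.137, 0.005, -0.048]
force: [0.3, 0.1, 0.4]
width: 1.003
```

```bash
python3 - <<'E'
from h import *
t=get_image("top")[100:250,170:470]; a=cv2.resize(t,None,fx=1.9,fy=1.9,interpolation=cv2.INTER_CUBIC)
b=cv2.resize(get_image("side")[90:290,150:435],(570,400))[:310]
cv2.imwrite("pics/s9.png",np.vstack([a,b])[:,:,::-1])
print(observe()['position'])
im=get_image("top")
for nm,s,r in [("tin1",(381,160),12),("tin2",(381,186),12)]:
    c=blob(im,s,(0,0,120),(180,60,255),r); (x,y),rr=cv2.minEnclosingCircle(c); print(nm,x,y,rr,cast("top",[(x,y)],.09))
E
```

```text
[ 0.40724219 -0.3954328   0.20079431]
tin1 380.0 158.5357208251953 10.285385131835938 [[ 0.61526868 -0.1514702 ]]
tin2 380.78570556640625 183.7857208251953 10.654706954956055 [[ 0.55198826 -0.15322484]]
```

View pics/s9.png

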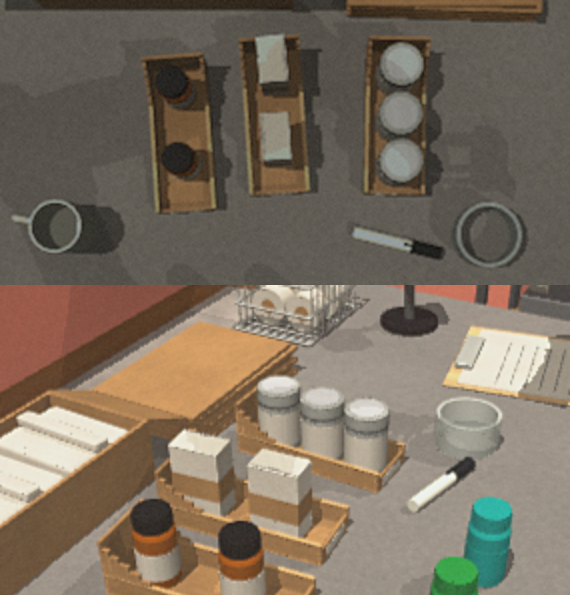

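All seven pieces stand upright in their trays. Top view of the crop: tins at (402,112) and (402,160), jar (178,158), carton (275,135). The robot is clear, so I'm handing in.

```bash
python3 -c "
from cell import *
print(sign_off())"
```

```text
the job is handed in; nothing more can be done
None
```

The carton, the jar and both tins are now in the trays of their kind. Each was lowered to within about 3 mm of the tray floor before release. I handed the job in at about 28 s of the 104 s allowed; sign-off gave no verdict.

- **Final pictures (top and side):** all seven pieces, stock included, stand upright in their trays, and the gripper is about 0.2 m up and clear of everything.
- **Tins:** the last top view put them at about (0.615, -0.151) and (0.552, -0.153). That is about 0 and -63 mm along the tray and 1–3 mm off its centre line, inside the limits.
- **Carton and jar:** I checked these by eye in the pictures and from the release poses, not by measuring them again afterwards. They should sit roughly 35 mm in front of their tray centres.
- **Anything off:** the first move call was refused because its rows left out a value, and nothing moved. One side-view check put a tin's lid centre about 14 mm from the top-view estimate. I put this down to my pixel guess, since the finger partly hid the lid; the grasp then closed normally. The arm stopped 3–4 mm off the last tin's position before that grasp, and I allowed for it when placing.

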